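# Seat the drive bar in the gearbox socket and clamp it

## Robot

A 6-joint arm with a two-finger parallel gripper is mounted at the origin on the work surface. World frame = base frame: x ahead of the robot, y to its left, z up, the work surface at z = 0. Lengths are in mm, angles in rad, forces in N, time in s.
With the tool pointing down it reaches from about 300 to 775 mm from the base axis. Payload 14.6 kg.
Tool frame: the origin (TCP) lies between the finger pads; the fingertips stand 22 mm ahead of it and the grasp point (between the pads) lies 3 mm ahead of it (finger_overhang is the distance from the TCP to the fingertips, in mm); z points along the fingers, y is the direction in which the jaws open and shut (so a half turn about z gives the same grasp; the last joint's range is limited). The gripper opens to 94 mm and grips with 3 to 60 N. Pads are 16 mm wide; open, the fingers measure 119 mm over their backs; the gripper's body (75 mm by 177 mm) begins 78 mm behind the grasp point.
Start: joints at [-1.285, 0.3, 1.521, -0, 1.321, -0.067], TCP at [190.032, -516.117, 227.446] pointing down, gripper open.
Joint ranges: [-3.03, 3.03], [-0.79, 2.21], [0.23, 2.52], [-1.04, 4.18], [0, 3.07], [-2.55, 2.55]. Speed limits (rad/s): [2.22, 2.22, 2.57, 3.14, 3.14, 3.14].

## Interface

Orientations are given as [roll, pitch, yaw] about the fixed x, y, z axes, in that order (R = Rz(yaw) Ry(pitch) Rx(roll)).
In Python, from cell import * gives the robot as it stands.
- The arm moves only by the tool jog_arm, never from a script. Its argument "increments" is a list of rows, each a list of 7 numbers: the shift along the tool's x, y, z in cm, then the turn, a rotation vector about the tool's x, y, z in degrees, then the finger opening in cm, from 0 to 9.4. In form: [[x, y, z, wx, wy, wz, grip], ...]. A call has 1 to 20 rows; each row shifts and turns the commanded pose from where the row before left it, along the tool's axes as they then stand; what a row does not reach is not made up. A row lasts 1/8 s, in which the tool goes at most 62.5 mm and 10.7 degrees, less where a joint would pass 70% of its speed; a pose out of reach is approached as far as the arm can. A call is refused whole if a number of a shift passes 6.25 or a number of a turn 10.7, either way. A call with a gripper value outside its range is refused whole. The fingers move at their own pace and stop on an object; "squeeze" is the grip in N (left out, the last holds). Time passes only in rows, so rows that do not move let the fingers close. It gives the time, the measured TCP pose, the force and the opening at its end, in the units of the state.
- read_state(): the state, without advancing time (a new reading comes with each control period).
- camera(name): name is "scene" or "side" or "wrist"; returns a dict with "image" (480x640x3 uint8, red, green, blue), "K" (3x3 intrinsics, pixels), "rvec" (rotation vector, rad) and "tvec" (3), from world to camera coordinates, as OpenCV has them. Camera axes: x right, y down, z forward; pixel columns grow to the right and rows downward; lengths in mm; the calibration is good to about 2 mm. The wrist camera is an equidistant fisheye: a pixel r from the principal point sees the ray r / f radians off the axis. A picture is of the moment at which its call begins. There is no depth.
- sign_off(): hands the job in, once; it reports no verdict.
Trained networks look in a picture, given as the dict that the camera call returned (one of the last four; its "shot" number tells which), for a name from the list of things; names that differ only in an ending like _2 or _b are one class to them, and where a whole thing is asked for, a point or a joint stands for the part that bears it (a point fixed in the world has none). Each returns a list of dicts, best first, with "conf" (0 to 1); they miss things now and then, are a little off and sometimes report something else, mostly with a low value. They report only what shows in the picture. A call takes as long as a camera call. They do not tell look-alikes from the thing itself.
- recognise(picture, name): "centre" ([x, y, z] in mm, in the coordinates of the camera as it stood for that picture, good to about 4 mm: the middle of the surface that is visible of it).
- regions_of(picture, name): "mask" (480x640 bool, what is visible of it).
The state is a dict: "clock": time; "joints": joint angles; "qd": joint speeds; "effort": joint torques, N m; "eef_pos": TCP position; "eef_rot": TCP orientation; "wrist_force": force on the tool from outside, world axes, zero at the start; "moment": the same for the moment, N m; "finger_gap": finger opening in mm.
Only numpy, scipy, OpenCV 4.12 (cv2) and the standard library are available. Lean on these libraries where they do the work, as an engineer would, in place of code of your own. Each camera call takes 0.05 s, during which the arm holds its last target.

## Task

Take the black-handled square steel drive bar from its blue rest and slide it, steel end first, into the square socket of the gearbox until you feel it come up against the stop hidden inside; the stop sits at a different depth each time. Seat it fully home but gently, never ramming the stop or the gearbox (press with less than 30 N). Then let go and swing the red-knobbed clamp lever all the way over, away from the socket mouth, leaving the bar fully home and the other things on the bench where they are.

Things in the scene. Friction and masses are not known exactly. Their poses are not given: they have to be found in the camera images.
- bar: Drive bar, about 0.16 kg. Origin on its axis in the grip of its black handle (22 x 22 mm, x -40 to 14 mm); x axis along the bar to the steel end. Orange guard plate 40 mm wide, 32 mm high at x = 14 to 20 mm: fingers at the origin soon bear on it when pushing. Steel shank 14 x 14 mm, x 20 to 130 mm, last 5 mm reduced to 11 x 11. Lies level on the rest at the start, axis 30 mm above the bench.
- bar_tip (a point): Centre of the end face of the bar's steel shank, 130 mm from the bar's origin along the bar's x.
- bar_rest: Blue rest fixed to the bench, base 160 x 50 x 6 mm (x -45 to 115 mm); origin on the bench below the bar's origin (to about 3 mm), x axis along the bar as it lies. Saddles under the shank at x = 29 and 104 mm (tops 23 mm above the bench, side lips 4 mm higher). Beside the handle fingers have room down to the base plate.
- gearbox: Grey gearbox with a black motor behind, fixed to the bench. Origin on the bench directly below the start of the straight socket; x axis points level into the socket, z up. Housing x 0 to 100 mm, 70 mm wide, 78 mm high, on a base plate 90 mm wide and 8 mm high; motor to x = 230 mm, up to 106 mm high.
- socket_mouth (a point): Centre of the start of the straight socket, 52 mm above the bench; x axis into the socket. Socket 16 x 16 mm, level, sides upright, blind. A funnel before it narrows from 28 mm (at x = -8 mm) to 16 mm (x = 0). The rigid hidden stop lies 45 to 82 mm deep along x; where is only to be felt.
- clamp (a joint): Clamp lever on top of the gearbox, rad: hinge across the gearbox at x = 75 mm, 93 mm above the bench. 0 = open, leaning 0.5 rad from upright towards the socket mouth; 1.0 = fully over, leaning 0.5 rad away from the mouth. It starts between 0 and 0.25, moves stiffly with friction (about 2 N at the knob) and stays where it is left.
- clamp_knob (a point): Centre of the red ball, 24 mm across, at the end of the clamp lever, 65 mm from the hinge axis.
- oil_bottle: red closed threadlock bottle, 36 mm across, 90 mm tall, standing; a bystander
- collar: steel shaft collar, 60 mm across, 18 mm high; a bystander
- wrench: steel wrench lying flat; a bystander
- screwdriver: screwdriver lying flat; a bystander
- bolt: steel bolt standing on its head, 40 mm tall; a bystander
- nut_tray: small open blue tray, 90 x 120 x 30 mm; a bystander
There are look-alikes about, which are no part of the job. There is more than one size of the bar; the job needs the smaller.

How it is judged:
By the outcome, as a careful person would: the job done as asked, in the order asked, and still so for the second after the job is handed in, with the robot touching nothing.
It also fails if it takes over 67 s, if anything falls off the work surface, if the arm or the gripper's body presses on something with over 40 N, if the wrist force passes 120 N, or if a joint passes its speed limit or range.

## Working session

There is one attempt and no reset: what is moved stays moved. The work goes in short steps, Python scripts to look and compute and a tool call to move; the robot and the scene stay as the last step left them, time stands still between calls to the robot, and variables do not carry over. Pictures are saved under pics/ and viewed, and the job is handed in when it is done.

Besides the shell and the picture viewer there is one more tool, called after "Call:" by a JSON object that holds its "api" and its "payload". jog_arm: Moves the arm, as the interface text tells. Its arguments: {"type":"object","properties":{"increments":{"type":"array"},"squeeze":{"type":"number"}},"required":["increments"]}

```bash
mkdir -p pics; ls
cat > h.py <<'E'
from cell import *
import numpy as np, cv2
from scipy.spatial.transform import Rotation as R
def snap(n,f):
    p=camera(n); cv2.imwrite('pics/'+f,cv2.cvtColor(p['image'],cv2.COLOR_RGB2BGR)); return p
E
python3 - <<'E'
from h import *
for n in ['scene','side','wrist']:
    p=snap(n,n+'0.png'); print(n,p['K'],p['rvec'],p['tvec'],p['shot'])
s=read_state(); print(s)
E
```

```text
pics
scene [[484.23234032   0.         315.76214687]
 [  0.         484.23234032 239.77956238]
 [  0.           0.           1.        ]] [ 2.16709826  0.61009948 -0.28598223] [-523.73224774   18.71810413 1112.95639805] 1
side [[521.92487206   0.         320.756783  ]
 [  0.         521.92487206 237.88107722]
 [  0.           0.           1.        ]] [ 0.74243354 -2.63800599  1.06535042] [ 536.97998323  168.70148457 1164.84365598] 2
wrist [[371.64829954   0.         322.00572976]
 [  0.         371.64829954 242.25177957]
 [  0.           0.           1.        ]] [-2.39388488  1.6709174   0.21809345] [-550.48826879  -25.58460931  388.84528159] 3
{'clock': 0.15, 'joints': array([-1.28462824e+00,  3.00330591e-01,  1.52139889e+00, -2.71632443e-05,
        1.32069307e+00, -6.65746579e-02]), 'qd': array([-0.00036917, -0.0015233 , -0.00335578,  0.00094349,  0.00024708,
        0.00094227]), 'effort': array([-3.61969678e-04, -5.31959689e+01, -3.52816987e+01,  7.07774190e-02,
        2.36027234e-02, -7.45602483e-05]), 'eef_pos': array([ 189.96773198, -515.97596375,  227.04047366]), 'eef_rot': array([-3.14076285e+00, -2.89548484e-05,  3.52749463e-01]), 'wrist_force': array([ 0.362276  ,  0.36845522, -0.66903592]), 'moment': array([-0.0933185 ,  0.05714283, -0.01181856]), 'finger_gap': 94.41291884406648}
```

View pics/scene0.png

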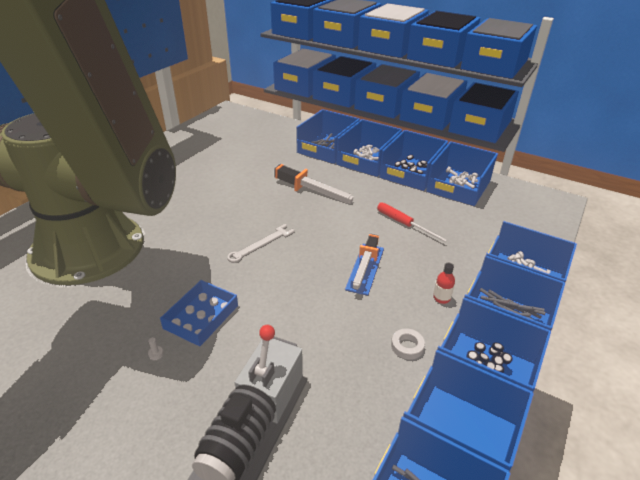

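View pics/side0.png

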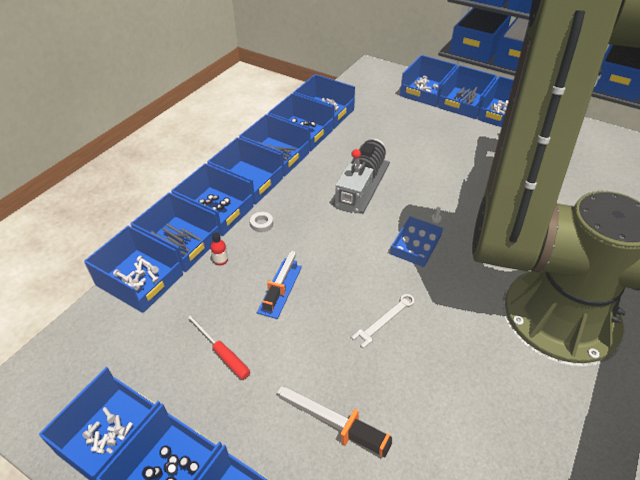

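View pics/wrist0.png

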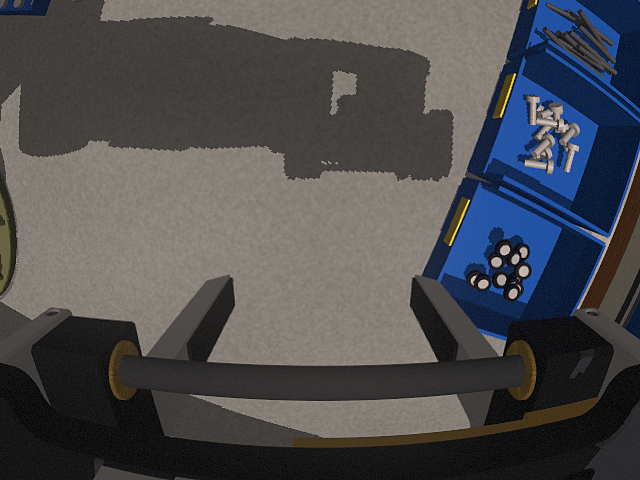

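The small bar on the blue rest appears at scene (366,262) and side (280,283). A larger bar lies on the bench at scene (315,183) and side (335,420). The one on the blue rest is both smaller and where the task says it should be, so it fits. I'll confirm with crops.

Run:
```python
from h import *
a=cv2.imread('pics/side0.png'); b=cv2.imread('pics/scene0.png')
c=lambda im,x,y,w,h,k:cv2.resize(im[y:y+h,x:x+w],None,fx=k,fy=k,interpolation=cv2.INTER_CUBIC)
cv2.imwrite('pics/c1.png',np.hstack([c(a,240,240,80,90,5),c(b,330,225,80,90,5)]))
cv2.imwrite('pics/c2.png',np.hstack([c(a,320,130,80,100,5),c(b,235,310,80,100,5)]))
```

```text
(no output)
```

View pics/c1.png

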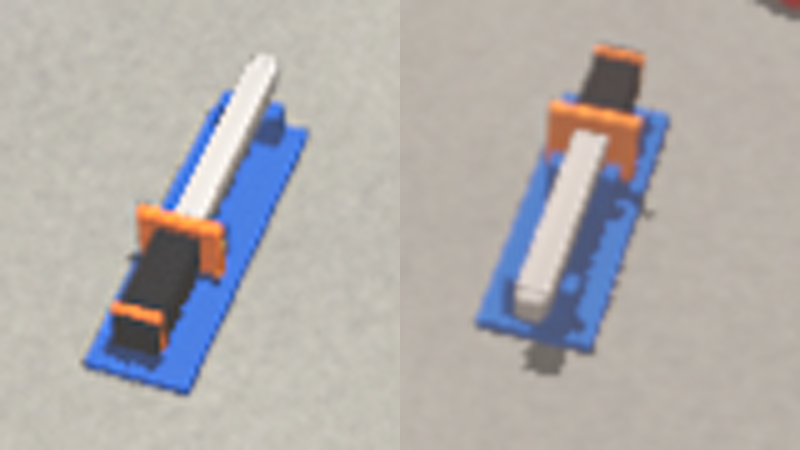

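View pics/c2.png

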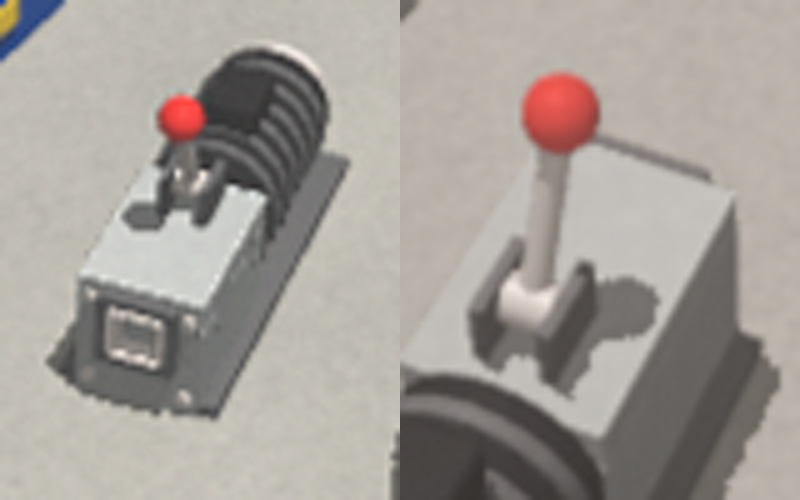

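Confirmed: the left and right crops both show the small bar in its saddles. Handle and guard are at side (272,290), and the tip points toward the gearbox. Next I'll fit the poses from the picked corners.

```bash
cat > fit.py <<'E'
from h import *
from scipy.optimize import least_squares
C={}
C['scene']=(np.array([[484.23234032,0,315.76214687],[0,484.23234032,239.77956238],[0,0,1]]),np.array([2.16709826,0.61009948,-0.28598223]),np.array([-523.73224774,18.71810413,1112.95639805]))
C['side']=(np.array([[521.92487206,0,320.756783],[0,521.92487206,237.88107722],[0,0,1]]),np.array([0.74243354,-2.63800599,1.06535042]),np.array([536.97998323,168.70148457,1164.84365598]))
def proj(n,X):
    K,r,t=C[n]; return cv2.projectPoints(np.asarray(X,float).reshape(-1,3),r,t,K,None)[0].reshape(-1,2)
def fit(obs,x0):
    def f(p):
        c,s=np.cos(p[2]),np.sin(p[2]); o=[]
        for n,X,u in obs:
            W=[p[0]+c*X[0]-s*X[1],p[1]+s*X[0]+c*X[1],X[2]]
            o+=list(proj(n,W)[0]-u)
        return np.array(o)
    r=least_squares(f,x0,loss='soft_l1'); return r.x,f(r.x).reshape(-1,2)
def px(ox,oy,u,v): return np.array([ox+(u+.5)/5-.5,oy+(v+.5)/5-.5])
def ray(n,u):
    K,r,t=C[n]; Rm=cv2.Rodrigues(r)[0]; return -Rm.T@t, Rm.T@np.linalg.solve(K,[u[0],u[1],1])
def plane(n,u,z):
    o,d=ray(n,u); return o+d*(z-o[2])/d[2]
def tri(us,un):
    A=[];b=[]
    for n,u in (('side',us),('scene',un)):
        o,d=ray(n,u); d=d/np.linalg.norm(d); P=np.eye(3)-np.outer(d,d); A.append(P); b.append(P@o)
    return np.linalg.lstsq(np.vstack(A),np.hstack(b),rcond=None)[0]
E
python3 - <<'E'
from fit import *
S=lambda u,v:px(240,240,u,v); N=lambda u,v:px(330,225,u,v)
bar=[('side',(-45,25,3),S(85,365)),('side',(-45,-25,3),S(188,392)),('side',(115,-25,6),S(308,130)),
('side',(14,20,46),S(138,205)),('side',(14,-20,46),S(225,222)),('side',(125,0,37),S(266,57)),
('scene',(115,-25,3),N(77,325)),('scene',(115,25,3),N(192,352)),('scene',(-45,25,6),N(268,115)),
('scene',(20,-20,46),N(150,103)),('scene',(20,20,46),N(242,117)),('scene',(130,0,30),N(132,302))]
g=plane('side',S(180,250),30); t=plane('side',S(266,57),37); print(g,t)
x,r=fit(bar,[g[0],g[1],np.arctan2(*(t-g)[1::-1])]); print('bar',x); print(r.round(1).tolist())
S=lambda u,v:px(320,130,u,v); N=lambda u,v:px(235,310,u,v)
gb=[('side',(0,35,78),S(80,278)),('side',(0,-35,78),S(207,308)),('side',(100,-35,78),S(268,190)),('side',(-8,0,52),S(135,338)),
('scene',(0,35,78),N(335,195)),('scene',(100,35,78),N(200,437))]
a=plane('side',S(143,293),78)
x,r=fit(gb,[a[0],a[1],x[2]]); print('gb',x); print(r.round(1).tolist())
k=tri(S(182,118),N(161,112)); c,s=np.cos(x[2]),np.sin(x[2]); print('knob',k, 'in gb', c*(k[0]-x[0])+s*(k[1]-x[1]), -s*(k[0]-x[0])+c*(k[1]-x[1]))
for th in (0,.1,.25): print(th, 75-65*np.sin(.5-th), 93+65*np.cos(.5-th))
E
```

```text
[567.36846531 295.92317355  30.        ] [595.64642381 182.88220498  37.        ]
bar [566.5776107  305.14827831  -1.33208517]
[[-0.2, -0.0], [0.3, 0.2], [0.1, -0.5], [-0.2, 0.6], [-0.8, 1.5], [-0.4, 0.1], [-0.2, -0.2], [0.3, -0.3], [0.5, -0.6], [-0.5, 1.4], [-0.8, 2.2], [-0.5, 2.3]]
gb [574.60076509 -45.89167369  -1.41367422]
[[-0.1, -1.1], [0.0, -0.3], [0.2, 0.6], [0.1, -0.2], [0.0, -0.7], [0.1, 0.2]]
knob [582.52992167 -93.92606064 152.99328706] in gb 48.68341074161596 0.3152342837673636
0 43.837339990726804 150.04286652287422
0.1 49.68780774993772 152.86896461018753
0.25 58.91874264845601 155.9793074111919
```

Call:
{"api": "jog_arm", "payload": {"increments": [[3.54,-3.56,0,0,0,0,9.4],[3.54,-3.56,0,0,0,0,9.4],[3.54,-3.56,0,0,0,0,9.4],[3.54,-3.56,0,0,0,0,9.4],[3.54,-3.56,0,0,0,0,9.4],[3.54,-3.56,0,0,0,0,9.4],[3.54,-3.56,0,0,0,0,9.4],[3.54,-3.56,0,0,0,0,9.4],[3.54,-3.56,0,0,0,0,9.4],[3.54,-3.56,0,0,0,0,9.4],[3.54,-3.56,0,0,0,0,9.4],[3.54,-3.56,0,0,0,0,9.4],[3.54,-3.56,0,0,0,0,9.4],[3.54,-3.56,0,0,0,0,9.4],[3.54,-3.56,0,0,0,0,9.4],[3.54,-3.56,0,0,0,0,9.4],[3.54,-3.56,0,0,0,0,9.4],[3.54,-3.56,0,0,0,0,9.4]]}}

```text
clock: 2.4
eef_pos: [567.0, 306.9, 227.1]
eef_rot: [3.141, 0.0, 0.353]
wrist_force: [1.0, -1.0, 0.4]
finger_gap: 94.1
```

Call:
{"api": "jog_arm", "payload": {"increments": [[0,0,0,0,0,-10.4,9.4],[0,0,0,0,0,-10.4,9.4],[0,0,0,0,0,-10.4,9.4],[0,0,0,0,0,-10.4,9.4],[0,0,0,0,0,-10.4,9.4],[0,0,0,0,0,-10.4,9.4],[0,0,0,0,0,-10.4,9.4],[0,0,0,0,0,-10.6,9.4],[0,0,0,0,0,0,9.4]]}}

```text
clock: 3.52
eef_pos: [566.5, 305.3, 227.2]
eef_rot: [-3.141, 0.0, 1.807]
wrist_force: [-1.0, -0.9, 0.4]
finger_gap: 94.0
```

Run:
```python
from h import *
p=snap('wrist','w1.png'); print(repr(p['rvec']),repr(p['tvec'])); s=read_state(); print(s['clock'],s['eef_pos'],s['eef_rot'],s['joints'],s['wrist_force'])
```

```text
array([-2.8604906 , -0.33897184, -0.04387703]) array([-622.4063505 ,  131.43873314,  432.21878752])
3.575 [566.52328379 305.34912757 227.22401279] [-3.14119022e+00  9.08821815e-05  1.80420082e+00] [ 4.37451451e-01  5.13052588e-01  1.22522424e+00 -7.55555321e-06
  1.40372833e+00  2.04048237e-01] [ 0.39259001 -1.01077572  0.11561009]
```

View pics/w1.png

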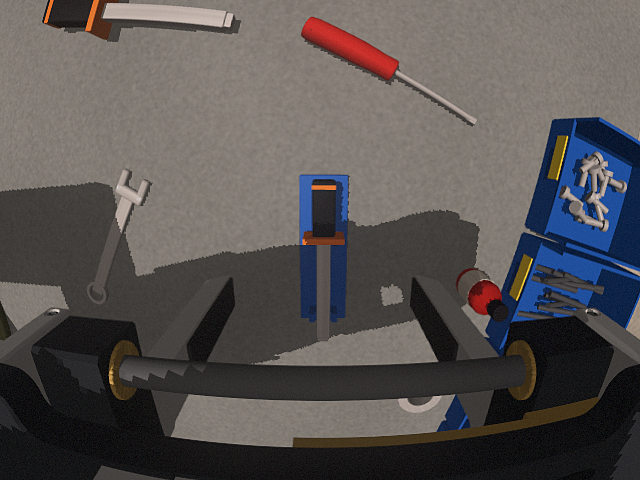

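The wrist view shows the rest plate at columns 300–348, with the handle at (323,208), the guard at (323,240) and the tip at (323,340). I'll check the model's projection against it.

```bash
cat > wr.py <<'E'
from h import *
K=np.array([[371.64829954,0,322.00572976],[0,371.64829954,242.25177957],[0,0,1]])
def wproj(X,r,t):
    return cv2.fisheye.projectPoints(np.asarray(X,float).reshape(-1,1,3),np.array(r),np.array(t),K,np.zeros(4))[0].reshape(-1,2)
def wray_z(u,z,r,t):
    q=cv2.fisheye.undistortPoints(np.array(u,float).reshape(-1,1,2),K,np.zeros(4)).reshape(-1,2)
    Rm=cv2.Rodrigues(np.array(r))[0]; o=-Rm.T@np.array(t); d=np.c_[q,np.ones(len(q))]@Rm
    return o+d*((np.asarray(z)-o[2])/d[:,2])[:,None]
E
python3 - <<'E'
from wr import *
r=[-2.8604906 , -0.33897184, -0.04387703];t=[-622.4063505 ,  131.43873314,  432.21878752]
im=cv2.imread('pics/w1.png')
x,y,a=566.58,305.15,-1.332; c,s=np.cos(a),np.sin(a)
P=np.array([(-45,25,6),(-45,-25,6),(115,-25,6),(115,25,6),(14,20,46),(14,-20,46),(130,7,37),(130,-7,37),(-40,11,41),(-40,-11,41)],float)
W=np.c_[x+c*P[:,0]-s*P[:,1],y+s*P[:,0]+c*P[:,1],P[:,2]]
q=wproj(W,r,t)
k=4;cr=cv2.resize(im[165:350,280:370],None,fx=k,fy=k,interpolation=cv2.INTER_CUBIC)
cr=cv2.resize(im[165:350,270:380],None,fx=3.2,fy=3.2,interpolation=cv2.INTER_CUBIC)
for u in q: cv2.drawMarker(cr,(int((u[0]-270)*3.2),int((u[1]-165)*3.2)),(0,255,0),0,8,1)
cv2.imwrite('pics/w1c.png',cr)
E
```

```text
(no output)
```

View pics/w1c.png

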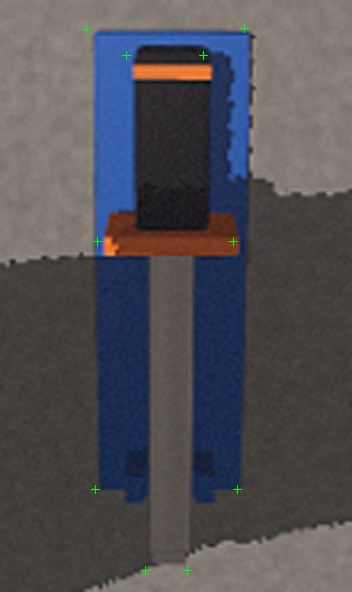

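Run:
```python
from wr import *
r=[-2.8604906 , -0.33897184, -0.04387703];t=[-622.4063505 ,  131.43873314,  432.21878752]
U=np.array([(173,75),(173,180),(172,237),(171.5,270),(170,480),(169,562),(170,33),(169,490)])/3.2+[270,165]-.3
W=wray_z(U,[44,41,46,37,37,37,6,6],r,t); print(W.round(1))
W2=wray_z(np.array([(135,150),(210,150),(151,400),(193,400)])/3.2+[270,165],[41,41,37,37],r,t);print(W2.round(1))
print(np.arctan2(W[5,1]-W[3,1],W[5,0]-W[3,0]),np.arctan2(W[7,1]-W[6,1],W[7,0]-W[6,0]))
o=W[2]; a=-1.345; print(np.array([np.cos(a),np.sin(a)])@(W[:,:2]-o[:2]).T+14)
```

```text
[[560.2 339.6  44. ]
 [567.6 309.1  41. ]
 [571.  293.5  46. ]
 [573.9 281.2  37. ]
 [589.9 212.5  37. ]
 [596.8 182.6  37. ]
 [557.3 348.1   6. ]
 [594.2 193.8   6. ]]
[[555.  315.   41. ]
 [576.3 320.1  41. ]
 [578.  238.1  37. ]
 [590.8 241.2  37. ]]
-1.3419724550912235 -1.3365978212265575
[-33.34997649  -1.99247442  14.          26.6463917   97.13977128
 127.86461585 -42.32310441 116.35639181]
```

Call:
{"api": "jog_arm", "payload": {"increments": [[-0.13,0.16,3.5,0,0,0,6],[0,0,4,0,0,0,6],[0,0,4,0,0,0,6],[0,0,3.5,0,0,0,6],[0,0,2.4,0,0,0,6],[0,0,1.5,0,0,0,6],[0,0,0.5,0,0,0,6],[0,0,0,0,0,0,6]], "squeeze": 45}}

```text
clock: 4.58
eef_pos: [568.7, 304.6, 34.0]
eef_rot: [3.141, -0.0, 1.807]
wrist_force: [-0.3, 0.1, 0.1]
finger_gap: 59.8
```

Run:
```python
from h import *
p=snap('wrist','w2.png'); s=read_state(); print(s['clock'],s['eef_pos'],s['eef_rot'],s['wrist_force'],s['finger_gap'])
```

```text
4.625 [568.83157728 304.69628452  34.3253179 ] [ 3.14040326e+00 -2.75899190e-04  1.80773703e+00] [ 0.26106428  0.96753684 -0.44960307] 60.23050559825827
```

View pics/w2.png

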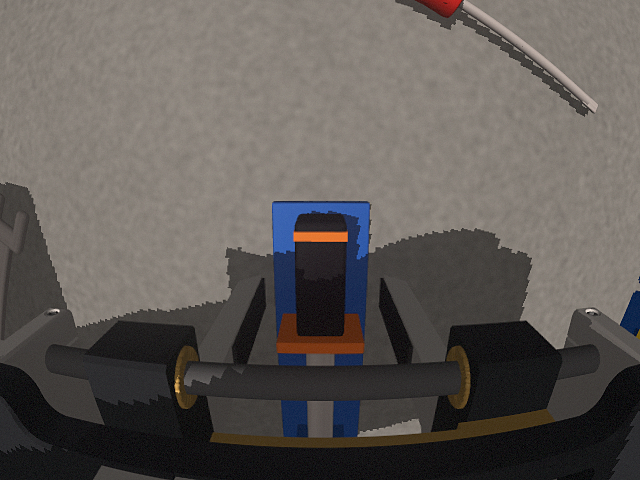

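Call:
{"api": "jog_arm", "payload": {"increments": [[0,0,0,0,0,0,4],[0,0,0,0,0,0,3],[0,0,0,0,0,0,2],[0,0,0,0,0,0,1],[0,0,0,0,0,0,1],[0,0,0,0,0,0,1]], "squeeze": 45}}

```text
clock: 5.38
eef_pos: [568.4, 304.5, 33.5]
eef_rot: [3.142, 0.0, 1.808]
wrist_force: [-0.9, 0.8, 1.5]
finger_gap: 21.4
```

Call:
{"api": "jog_arm", "payload": {"increments": [[0,0,-1,0,0,0,1],[0,0,-2,0,0,0,1],[0,0,-2,0,0,0,1],[0,0,-1,0,0,0,1],[-1.9,-0.64,0,0,0,0,1],[-1.9,-0.64,0,0,0,0,1],[-1.9,-0.64,0,0,0,0,1],[-1.9,-0.64,0,0,0,0,1],[-1.9,-0.64,0,0,0,0,1],[-1.9,-0.64,0,0,0,0,1],[-1.9,-0.64,0,0,0,0,1],[-1.9,-0.64,0,0,0,0,1],[-1.9,-0.64,0,0,0,0,1],[-1.9,-0.64,0,0,0,0,1],[0,0,0,0,0,2.3,1],[0,0,0,0,0,2.3,1],[0,0,1.9,0,0,0,1],[0,0,1.9,0,0,0,1],[0,0,0,0,0,0,1]]}}

```text
clock: 7.75
eef_pos: [550.1, 104.4, 53.9]
eef_rot: [-3.139, -0.0, 1.728]
wrist_force: [-0.6, -0.2, -1.7]
finger_gap: 21.5
```

Run:
```python
from h import *
s=read_state(); print(s['clock'],s['eef_pos'],s['eef_rot'],s['wrist_force'],s['finger_gap'])
p=snap('wrist','w3.png');print(repr(p['rvec']),repr(p['tvec']))
a=snap('side','s3.png')['image'][...,::-1]; b=snap('scene','n3.png')['image'][...,::-1]
c=lambda im,x,y,w,h,k:cv2.resize(im[y:y+h,x:x+w],None,fx=k,fy=k,interpolation=cv2.INTER_CUBIC)
cv2.imwrite('pics/c3.png',np.hstack([c(a,280,140,80,110,5),c(b,260,270,80,110,5)]))
```

```text
7.75 [550.10334852 104.35197902  53.88213662] [-3.13863311e+00 -1.04199395e-04  1.72807115e+00] [-0.58525235 -0.1903054  -1.70503946] 21.542935884226576
array([-2.87089438, -0.2258163 , -0.02557718]) array([-559.9056752 ,   33.90396973,  227.8810497 ])
```

View pics/w3.png

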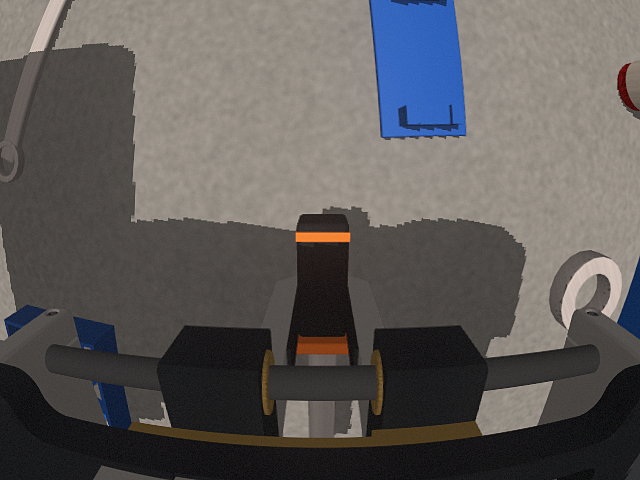

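View pics/c3.png

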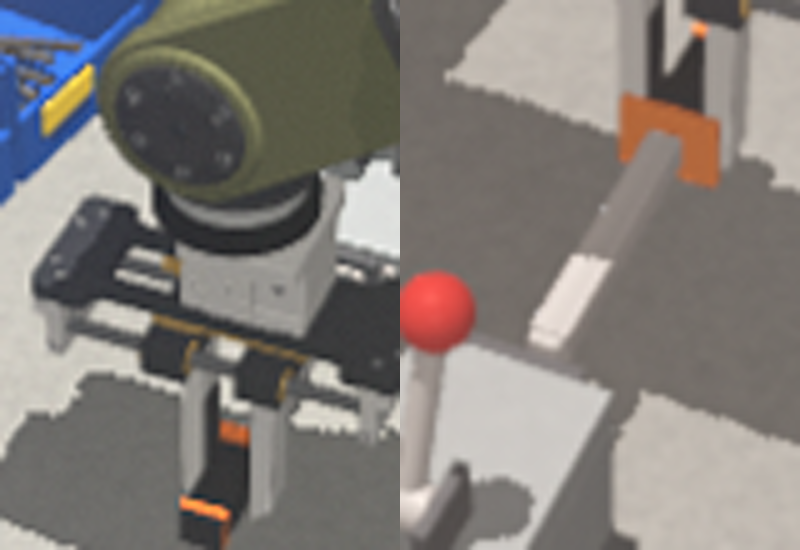

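Run:
```python
from fit import *
N=lambda u,v:px(260,270,u,v)
T=np.array([550.1,104.35,50.4]); a=-1.4135+0.0
b0=-1.340; # grasp: yaw 1.808 tool vs bar -1.340 -> bar aligned maybe to pads
obs={'gTL':((20,-20,16),N(223,93)),'gTR':((20,20,16),N(320,118)),'gBR':((20,20,-16),N(315,188)),'gBL':((20,-20,-16),N(218,158)),'tip':((130,0,0),N(147,340)),'tiptop':((125,0,7),N(148,323)),'far':((125,7,7),N(164,330))}
def f(p,pr=False):
    c,s=np.cos(p[2]),np.sin(p[2]); o=[]
    for k,(X,u) in obs.items():
        W=[p[0]+c*X[0]-s*X[1],p[1]+s*X[0]+c*X[1],p[3]+X[2]]
        d=proj('scene',W)[0]-u; o.append(d)
        if pr: print(k,d.round(1))
    return np.array(o).ravel()
c,s=np.cos(a),np.sin(a)
p=[T[0]-3*c,T[1]-3*s,a,T[2]]; print(p); f(p,True)
from scipy.optimize import least_squares
r=least_squares(lambda q:f(list(q)+[50.4]),p[:3]); print(r.x); f(list(r.x)+[50.4],True)
r=least_squares(f,p); print(r.x); f(r.x,True)
# gearbox corner recheck
N2=lambda u,v:px(260,270,u,v)
g=[574.6,-45.9,-1.4137]; print('corner',proj('scene',[g[0]-35*np.sin(g[2]),g[1]+35*np.cos(g[2]),78]), N2(209,393))
```

```text
[np.float64(549.6300545371489), np.float64(107.3129632569348), -1.4135, np.float64(50.4)]
gTL [-1.   2.2]
gTR [-0.6  3. ]
gBR [0.1 1. ]
gBL [0.2 1.2]
tip [-0.3  3.7]
tiptop [0.6 2.3]
far [1.1 2.1]
[547.78119389 112.14534115  -1.43007499]
gTL [-0.5  0.2]
gTR [-0.4  1.2]
gBR [ 0.3 -0.8]
gBL [ 0.6 -0.8]
tip [-0.8  1. ]
tiptop [ 0.2 -0.3]
far [ 0.6 -0.5]
[547.84863877 112.03723628  -1.43003871  50.53842374]
gTL [-0.5  0.2]
gTR [-0.4  1.2]
gBR [ 0.3 -0.8]
gBL [ 0.6 -0.8]
tip [-0.8  1. ]
tiptop [ 0.2 -0.3]
far [ 0.6 -0.5]
corner [[301.6213209  347.87382037]] [301.4 348.2]
```

Call:
{"api": "jog_arm", "payload": {"increments": [[0,0.06,-0.15,0,0,0,1],[-0.5,0,0,0,0,0,1],[-0.5,0,0,0,0,0,1],[-0.5,0,0,0,0,0,1],[-0.3,0,0,0,0,0,1],[-0.2,0,0,0,0,0,1],[-0.2,0,0,0,0,0,1],[0,0,0,0,0,0,1]]}}

```text
clock: 8.9
eef_pos: [555.0, 83.1, 56.9]
eef_rot: [3.142, -0.0, 1.728]
wrist_force: [0.3, 0.3, -1.9]
finger_gap: 21.8
```

Run:
```python
from h import *
s=read_state(); print(s['clock'],s['eef_pos'],s['eef_rot'],s['wrist_force'],s['moment'])
a=snap('side','s4.png')['image'][...,::-1]; b=snap('scene','n4.png')['image'][...,::-1]
c=lambda im,x,y,w,h,k:cv2.resize(im[y:y+h,x:x+w],None,fx=k,fy=k,interpolation=cv2.INTER_CUBIC)
cv2.imwrite('pics/c4.png',np.hstack([c(a,280,140,80,110,5),c(b,260,270,80,110,5)]))
```

```text
8.9 [555.007057    83.05700076  56.93631504] [ 3.14158211e+00 -2.85294135e-05  1.72797106e+00] [ 0.2720739   0.3121054  -1.90125172] [ 0.01740237 -0.07107447 -0.01528915]
```

View pics/c4.png

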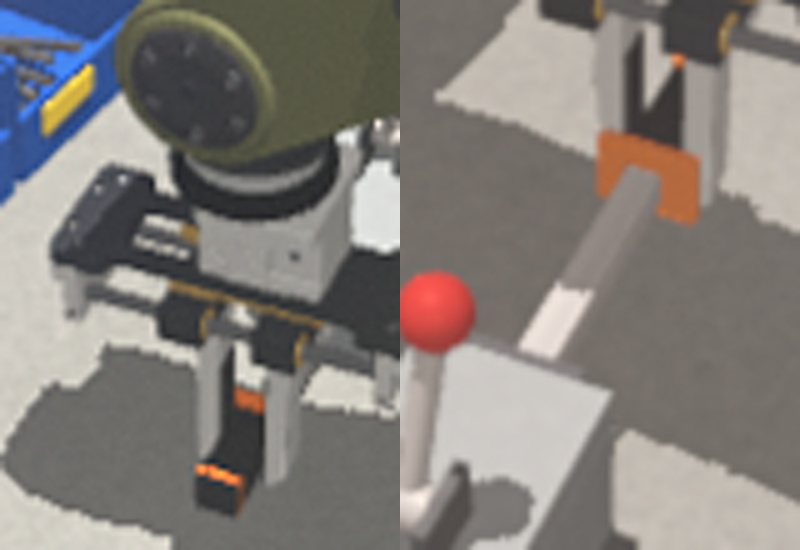

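Call:
{"api": "jog_arm", "payload": {"increments": [[0,-0.08,0.15,0,0,0,1],[0,0,0,0,0,0,1],[-0.2,0,0,0,0,0,1],[-0.2,0,0,0,0,0,1],[0,0,0,0,0,0,1]]}}

```text
clock: 9.62
eef_pos: [554.9, 78.9, 55.5]
eef_rot: [3.141, 0.0, 1.728]
wrist_force: [0.3, 0.1, -2.2]
finger_gap: 21.5
```

Call:
{"api": "jog_arm", "payload": {"increments": [[-0.2,0,0,0,0,0,1],[-0.2,0,0,0,0,0,1],[0,0,0,0,0,0,1]]}}

```text
clock: 10.0
eef_pos: [555.8, 75.0, 55.6]
eef_rot: [3.141, 0.0, 1.728]
wrist_force: [2.2, 0.8, -1.8]
finger_gap: 21.5
```

Call:
{"api": "jog_arm", "payload": {"increments": [[-0.2,0,0,0,0,0,1],[-0.2,0,0,0,0,0,1],[0,0,0,0,0,0,1]]}}

```text
clock: 10.38
eef_pos: [556.3, 71.0, 55.6]
eef_rot: [3.141, 0.0, 1.728]
wrist_force: [3.9, 1.1, -1.6]
finger_gap: 21.8
```

Call:
{"api": "jog_arm", "payload": {"increments": [[-0.2,0.06,0,0,0,0,1],[-0.2,0,0,0,0,0,1],[0,0,0,0,0,0,1]]}}

```text
clock: 10.75
eef_pos: [557.3, 67.0, 55.4]
eef_rot: [-3.141, 0.0, 1.728]
wrist_force: [3.2, 0.6, -1.9]
finger_gap: 21.7
```

Call:
{"api": "jog_arm", "payload": {"increments": [[-0.2,0,0,0,0,0,1],[-0.2,0,0,0,0,0,1],[-0.2,0,0,0,0,0,1],[0,0,0,0,0,0,1]]}}

```text
clock: 11.25
eef_pos: [558.3, 61.1, 55.5]
eef_rot: [3.142, 0.0, 1.728]
wrist_force: [2.3, 1.1, -1.6]
finger_gap: 22.0
```

Call:
{"api": "jog_arm", "payload": {"increments": [[-0.2,0.02,0,0,0,0,1],[-0.2,0,0,0,0,0,1],[-0.2,0,0,0,0,0,1],[-0.2,0,0,0,0,0,1],[-0.2,0,0,0,0,0,1],[0,0,0,0,0,0,1]]}}

```text
clock: 12.0
eef_pos: [560.1, 51.2, 55.4]
eef_rot: [3.142, 0.0, 1.728]
wrist_force: [3.7, -0.1, -1.1]
finger_gap: 21.8
```

Call:
{"api": "jog_arm", "payload": {"increments": [[-0.15,0,0,0,0,0,1],[-0.15,0,0,0,0,0,1],[-0.15,0,0,0,0,0,1],[-0.15,0,0,0,0,0,1],[-0.15,0,0,0,0,0,1],[0,0,0,0,0,0,1]]}}

```text
clock: 12.75
eef_pos: [561.2, 43.9, 55.5]
eef_rot: [3.141, 0.0, 1.728]
wrist_force: [3.3, 0.3, -2.2]
finger_gap: 21.7
```

Call:
{"api": "jog_arm", "payload": {"increments": [[-0.1,0.03,0,0,0,0,1],[-0.1,0,0,0,0,0,1],[0,0,0,0,0,0,1]]}}

```text
clock: 13.12
eef_pos: [561.7, 42.0, 55.4]
eef_rot: [-3.141, 0.0, 1.728]
wrist_force: [2.3, -0.1, -1.5]
finger_gap: 21.7
```

Call:
{"api": "jog_arm", "payload": {"increments": [[-0.1,0,0,0,0,0,1],[-0.1,0,0,0,0,0,1]]}}

```text
clock: 13.38
eef_pos: [562.1, 40.2, 55.4]
eef_rot: [-3.141, -0.0, 1.728]
wrist_force: [2.2, 2.6, -0.6]
finger_gap: 21.2
```

Call:
{"api": "jog_arm", "payload": {"increments": [[-0.1,0,0,0,0,0,1],[-0.1,0,0,0,0,0,1]]}}

```text
clock: 13.62
eef_pos: [562.4, 38.2, 55.5]
eef_rot: [-3.142, -0.0, 1.728]
wrist_force: [2.5, 2.0, -2.3]
finger_gap: 21.6
```

Call:
{"api": "jog_arm", "payload": {"increments": [[-0.1,0,0,0,0,0,1],[-0.1,0,0,0,0,0,1]]}}

```text
clock: 13.88
eef_pos: [562.7, 36.2, 55.4]
eef_rot: [-3.141, -0.0, 1.728]
wrist_force: [2.2, 1.1, -1.7]
finger_gap: 22.0
```

Call:
{"api": "jog_arm", "payload": {"increments": [[-0.1,0.01,0,0,0,0,1],[-0.1,0,0,0,0,0,1]]}}

```text
clock: 14.12
eef_pos: [563.1, 34.2, 55.4]
eef_rot: [-3.141, 0.0, 1.728]
wrist_force: [1.3, 1.2, -1.3]
finger_gap: 21.8
```

Call:
{"api": "jog_arm", "payload": {"increments": [[-0.1,0,0,0,0,0,1],[-0.1,0,0,0,0,0,1]]}}

```text
clock: 14.38
eef_pos: [563.5, 32.2, 55.4]
eef_rot: [-3.142, 0.0, 1.728]
wrist_force: [1.6, 1.8, -1.3]
finger_gap: 21.9
```

Call:
{"api": "jog_arm", "payload": {"increments": [[-0.1,0,0,0,0,0,1]]}}

```text
clock: 14.5
eef_pos: [563.6, 31.3, 55.4]
eef_rot: [-3.142, 0.0, 1.728]
wrist_force: [2.0, 1.1, -1.7]
finger_gap: 21.9
```

Call:
{"api": "jog_arm", "payload": {"increments": [[-0.1,0,0,0,0,0,1]]}}

```text
clock: 14.62
eef_pos: [563.8, 30.3, 55.4]
eef_rot: [-3.142, -0.0, 1.728]
wrist_force: [1.5, 1.6, -1.4]
finger_gap: 22.0
```

Call:
{"api": "jog_arm", "payload": {"increments": [[-0.1,0,0,0,0,0,1]], "squeeze": 20}}

```text
clock: 14.75
eef_pos: [563.8, 29.3, 55.4]
eef_rot: [-3.141, -0.0, 1.728]
wrist_force: [0.3, 0.4, -1.3]
finger_gap: 21.8
```

Call:
{"api": "jog_arm", "payload": {"increments": [[-0.1,0,0,0,0,0,1]]}}

```text
clock: 14.88
eef_pos: [564.0, 28.3, 55.4]
eef_rot: [-3.141, -0.0, 1.728]
wrist_force: [0.8, 0.8, -1.4]
finger_gap: 21.8
```

Call:
{"api": "jog_arm", "payload": {"increments": [[-0.1,0,0,0,0,0,1]]}}

```text
clock: 15.0
eef_pos: [564.2, 27.3, 55.4]
eef_rot: [-3.141, 0.0, 1.728]
wrist_force: [0.7, 0.3, -1.3]
finger_gap: 21.6
```

Call:
{"api": "jog_arm", "payload": {"increments": [[-0.1,0,0,0,0,0,1]]}}

```text
clock: 15.12
eef_pos: [564.3, 26.3, 55.4]
eef_rot: [-3.141, 0.0, 1.728]
wrist_force: [0.2, 1.0, -1.5]
finger_gap: 22.0
```

Call:
{"api": "jog_arm", "payload": {"increments": [[-0.1,0,0,0,0,0,1]]}}

```text
clock: 15.25
eef_pos: [564.5, 25.3, 55.4]
eef_rot: [-3.141, -0.0, 1.728]
wrist_force: [0.8, 0.7, -2.4]
finger_gap: 22.0
```

Call:
{"api": "jog_arm", "payload": {"increments": [[-0.1,0,0,0,0,0,1]]}}

```text
clock: 15.38
eef_pos: [564.7, 24.3, 55.4]
eef_rot: [-3.142, 0.0, 1.728]
wrist_force: [-0.1, -0.1, -1.2]
finger_gap: 22.1
```

Call:
{"api": "jog_arm", "payload": {"increments": [[-0.1,0,0,0,0,0,1]]}}

```text
clock: 15.5
eef_pos: [564.9, 23.4, 55.4]
eef_rot: [-3.142, 0.0, 1.728]
wrist_force: [-0.3, -0.0, -3.0]
finger_gap: 22.1
```

Call:
{"api": "jog_arm", "payload": {"increments": [[-0.1,0,0,0,0,0,1]]}}

```text
clock: 15.62
eef_pos: [565.0, 22.4, 55.4]
eef_rot: [-3.142, -0.0, 1.728]
wrist_force: [0.5, 0.7, -1.2]
finger_gap: 22.0
```

Call:
{"api": "jog_arm", "payload": {"increments": [[-0.1,0,0,0,0,0,1]]}}

```text
clock: 15.75
eef_pos: [565.2, 21.4, 55.4]
eef_rot: [-3.142, -0.0, 1.728]
wrist_force: [1.3, 0.5, -1.6]
finger_gap: 21.8
```

Call:
{"api": "jog_arm", "payload": {"increments": [[-0.1,0,0,0,0,0,1]]}}

```text
clock: 15.88
eef_pos: [565.3, 20.4, 55.4]
eef_rot: [-3.141, -0.0, 1.728]
wrist_force: [0.7, 0.8, -1.5]
finger_gap: 21.9
```

Call:
{"api": "jog_arm", "payload": {"increments": [[-0.1,0,0,0,0,0,1]]}}

```text
clock: 16.0
eef_pos: [565.5, 19.4, 55.5]
eef_rot: [-3.142, 0.0, 1.728]
wrist_force: [0.3, 0.9, -1.1]
finger_gap: 21.7
```

Call:
{"api": "jog_arm", "payload": {"increments": [[-0.1,0,0,0,0,0,1]]}}

```text
clock: 16.12
eef_pos: [565.6, 18.4, 55.4]
eef_rot: [-3.142, -0.0, 1.728]
wrist_force: [0.3, -0.6, -0.5]
finger_gap: 22.0
```

Call:
{"api": "jog_arm", "payload": {"increments": [[-0.1,0,0,0,0,0,1]]}}

```text
clock: 16.25
eef_pos: [565.8, 17.5, 55.4]
eef_rot: [-3.142, -0.0, 1.728]
wrist_force: [0.4, -0.1, -1.9]
finger_gap: 21.8
```

Call:
{"api": "jog_arm", "payload": {"increments": [[-0.1,0,0,0,0,0,1]]}}

```text
clock: 16.38
eef_pos: [566.0, 16.5, 55.4]
eef_rot: [-3.142, -0.0, 1.728]
wrist_force: [0.2, 0.3, -2.8]
finger_gap: 21.7
```

Call:
{"api": "jog_arm", "payload": {"increments": [[-0.1,0,0,0,0,0,1]]}}

```text
clock: 16.5
eef_pos: [566.1, 15.4, 55.4]
eef_rot: [-3.142, -0.0, 1.728]
wrist_force: [0.5, -0.0, -0.6]
finger_gap: 21.9
```

Call:
{"api": "jog_arm", "payload": {"increments": [[-0.1,0,0,0,0,0,1]]}}

```text
clock: 16.62
eef_pos: [566.3, 14.5, 55.4]
eef_rot: [-3.142, -0.0, 1.728]
wrist_force: [0.0, 0.3, -1.5]
finger_gap: 21.6
```

Call:
{"api": "jog_arm", "payload": {"increments": [[-0.1,0,0,0,0,0,1]]}}

```text
clock: 16.75
eef_pos: [566.5, 13.5, 55.4]
eef_rot: [3.142, 0.0, 1.728]
wrist_force: [1.1, 0.7, -1.1]
finger_gap: 21.8
```

Call:
{"api": "jog_arm", "payload": {"increments": [[-0.1,0,0,0,0,0,1]]}}

```text
clock: 16.88
eef_pos: [566.6, 12.5, 55.4]
eef_rot: [3.142, -0.0, 1.728]
wrist_force: [0.1, 0.5, -2.3]
finger_gap: 22.0
```

Call:
{"api": "jog_arm", "payload": {"increments": [[-0.1,0,0,0,0,0,1]]}}

```text
clock: 17.0
eef_pos: [566.8, 11.5, 55.5]
eef_rot: [-3.142, -0.0, 1.728]
wrist_force: [0.9, 0.3, -1.8]
finger_gap: 21.8
```

Call:
{"api": "jog_arm", "payload": {"increments": [[-0.1,0,0,0,0,0,1]]}}

```text
clock: 17.12
eef_pos: [566.9, 10.8, 55.4]
eef_rot: [-3.142, -0.001, 1.728]
wrist_force: [-0.8, 7.5, -1.7]
finger_gap: 21.8
```

Call:
{"api": "jog_arm", "payload": {"increments": [[-0.1,0,0,0,0,0,1]]}}

```text
clock: 17.25
eef_pos: [566.8, 10.7, 55.4]
eef_rot: [-3.141, -0.002, 1.728]
wrist_force: [-2.3, 14.9, -0.9]
finger_gap: 21.5
```

Call:
{"api": "jog_arm", "payload": {"increments": [[-0.05,0.03,0,0,0,0,1],[0,0,0,0,0,0,1]]}}

```text
clock: 17.5
eef_pos: [567.0, 10.7, 55.3]
eef_rot: [-3.141, -0.002, 1.728]
wrist_force: [-2.4, 13.6, 0.4]
finger_gap: 21.8
```

Call:
{"api": "jog_arm", "payload": {"increments": [[0,-0.06,0.03,0,0,0,1],[0,0,0,0,0,0,1]]}}

```text
clock: 17.75
eef_pos: [566.8, 10.7, 55.3]
eef_rot: [3.141, -0.002, 1.729]
wrist_force: [0.0, 14.0, -0.6]
finger_gap: 22.0
```

Run:
```python
from h import *
s=read_state(); print(s['clock'],s['eef_pos'],s['eef_rot'],s['wrist_force'],s['moment'])
a=snap('side','s5.png')['image'][...,::-1]; b=snap('scene','n5.png')['image'][...,::-1]; w=snap('wrist','w5.png')
c=lambda im,x,y,w,h,k:cv2.resize(im[y:y+h,x:x+w],None,fx=k,fy=k,interpolation=cv2.INTER_CUBIC)
cv2.imwrite('pics/c5.png',np.hstack([c(a,290,110,80,110,5),c(b,230,280,80,110,5)]))
```

```text
17.75 [566.83070016  10.71844009  55.28387329] [ 3.14112971e+00 -2.18256037e-03  1.72860596e+00] [ 0.02081437 14.01026237 -0.58461416] [ 2.25119239e+00 -1.51755172e-04  3.64896615e-02]
```

View pics/c5.png

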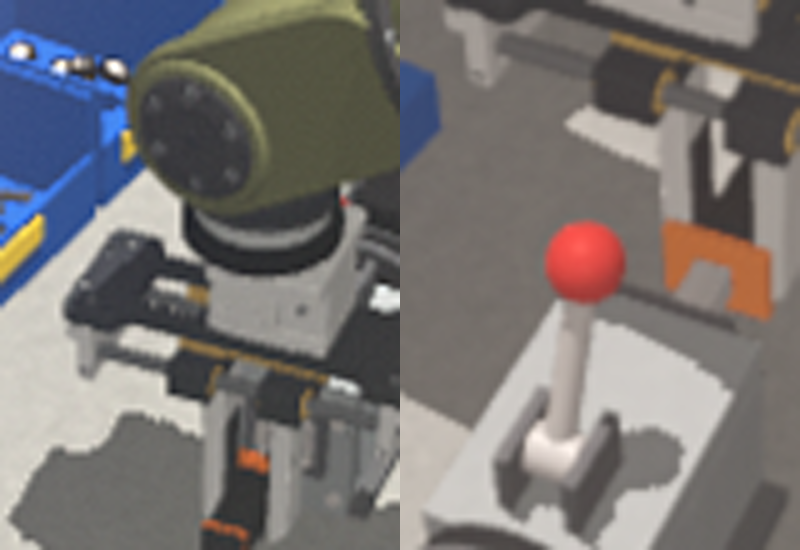

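View pics/w5.png

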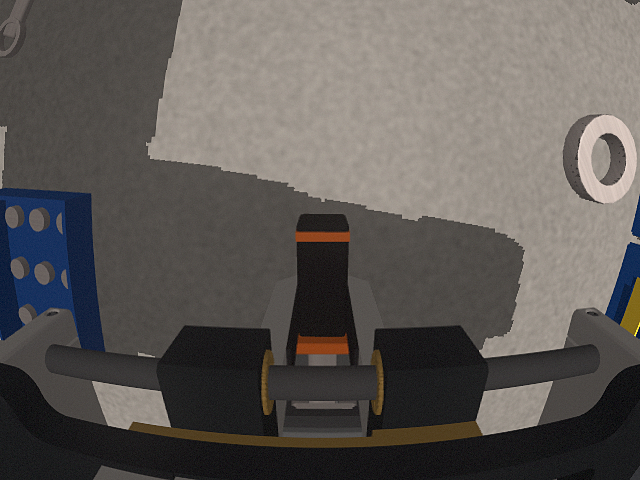

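Call:
{"api": "jog_arm", "payload": {"increments": [[0.08,0.03,-0.03,0,0,0,1],[0,0,0,0,0,0,1]]}}

```text
clock: 18.15
eef_pos: [566.9, 10.8, 55.4]
eef_rot: [-3.141, -0.001, 1.728]
wrist_force: [-0.4, 7.0, -1.2]
finger_gap: 22.1
```

Call:
{"api": "jog_arm", "payload": {"increments": [[0,0,0,0,0,0,3],[0,0,0,0,0,0,5],[0,0,0,0,0,0,6],[0,0,0,0,0,0,6]]}}

```text
clock: 18.65
eef_pos: [567.1, 9.7, 55.5]
eef_rot: [3.141, 0.0, 1.728]
wrist_force: [-0.5, -0.1, -0.0]
finger_gap: 56.5
```

Call:
{"api": "jog_arm", "payload": {"increments": [[0,0,-0.5,0,0,0,6],[0,0,-1.5,0,0,0,6],[0,0,-3,0,0,0,6],[0,0,-3,0,0,0,5],[0,0,-2,0,0,0,2],[0,0,-1,0,0,0,0],[0,0,0,0,0,0,0],[0,0,0,0,0,0,0],[0,0,0,0,0,0,0]]}}

```text
clock: 19.77
eef_pos: [566.7, 9.9, 164.7]
eef_rot: [-3.14, -0.0, 1.728]
wrist_force: [-0.7, 0.6, -0.4]
finger_gap: 3.1
```

Run:
```python
from h import *
s=read_state(); print(s['clock'],s['eef_pos'],s['eef_rot'],s['wrist_force'],s['finger_gap'])
a=snap('side','s6.png')['image'][...,::-1]; b=snap('scene','n6.png')['image'][...,::-1]
c=lambda im,x,y,w,h,k:cv2.resize(im[y:y+h,x:x+w],None,fx=k,fy=k,interpolation=cv2.INTER_CUBIC)
cv2.imwrite('pics/c6.png',np.hstack([c(a,290,110,80,120,5),c(b,230,260,80,120,5)]))
```

```text
19.775 [566.74650709   9.92613084 164.68178737] [-3.14032067e+00 -2.73046076e-04  1.72812040e+00] [-0.74343454  0.62975471 -0.35066816] 3.1251658076058164
```

View pics/c6.png

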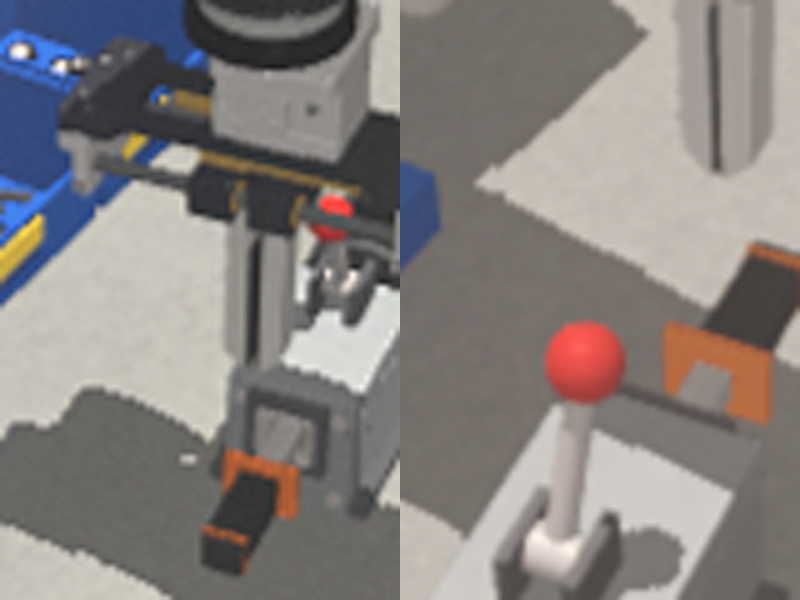

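Call:
{"api": "jog_arm", "payload": {"increments": [[-1.5,0,0,0,0,0,0],[-1.5,0,0,0,0,0,0],[-1.5,0,0,0,0,0,0],[-1.5,0,0,0,0,0,0],[-1,0,0,0,0,0,0],[-0.5,0,0,0,0,0,0],[-0.5,0,0,0,0,0,0],[-0.4,0,0,0,0,0,0],[0,0,0,0,0,0,0]]}}

```text
clock: 21.0
eef_pos: [580.2, -73.0, 165.5]
eef_rot: [3.141, -0.0, 1.728]
wrist_force: [0.3, 0.1, -0.4]
finger_gap: 0.6
```

Call:
{"api": "jog_arm", "payload": {"increments": [[-0.4,0,0,0,0,0,0],[-0.4,0,0,0,0,0,0],[-0.4,0,0,0,0,0,0],[-0.4,0,0,0,0,0,0]]}}

```text
clock: 21.5
eef_pos: [582.7, -89.2, 165.4]
eef_rot: [3.142, 0.0, 1.728]
wrist_force: [0.5, 3.0, 1.5]
finger_gap: 0.6
```

Run:
```python
from h import *
s=read_state(); print(s['clock'],s['eef_pos'],s['eef_rot'],s['wrist_force'],s['finger_gap'])
a=snap('side','s7.png')['image'][...,::-1]; b=snap('scene','n7.png')['image'][...,::-1]
c=lambda im,x,y,w,h,k:cv2.resize(im[y:y+h,x:x+w],None,fx=k,fy=k,interpolation=cv2.INTER_CUBIC)
cv2.imwrite('pics/c7.png',np.hstack([c(a,290,110,80,120,5),c(b,230,260,80,120,5)]))
```

```text
21.5 [582.74496611 -89.17153644 165.4411213 ] [3.14157077e+00 6.38524013e-05 1.72808859e+00] [0.47713829 2.96380613 1.48886097] 0.5636465523433747
```

View pics/c7.png

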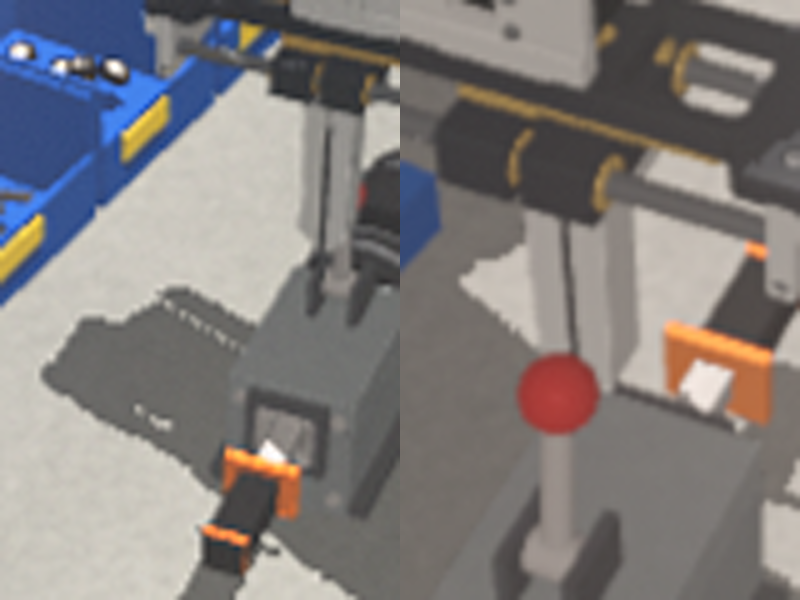

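Call:
{"api": "jog_arm", "payload": {"increments": [[-0.4,0,0,0,0,0,0],[-0.4,0,0,0,0,0,0],[-0.4,0,0,0,0,0,0],[-0.4,0,0,0,0,0,0],[-0.4,0,0,0,0,0,0],[-0.4,0,0,0,0,0,0],[-0.4,0,0,0,0,0,0],[-0.4,0,0,0,0,0,0],[-0.4,0,0,0,0,0,0]]}}

```text
clock: 22.72
eef_pos: [588.2, -124.6, 165.1]
eef_rot: [-3.141, -0.0, 1.728]
wrist_force: [-0.4, 3.3, -2.3]
finger_gap: 0.1
```

Call:
{"api": "jog_arm", "payload": {"increments": [[-0.2,0,0,0,0,0,0],[-0.1,0,0,0,0,0,0]]}}

```text
clock: 22.98
eef_pos: [588.7, -127.4, 165.3]
eef_rot: [-3.141, -0.0, 1.728]
wrist_force: [0.2, 1.9, -2.5]
finger_gap: 0.6
```

Call:
{"api": "jog_arm", "payload": {"increments": [[-0.1,0,0,0,0,0,0]]}}

```text
clock: 23.1
eef_pos: [588.9, -128.3, 165.4]
eef_rot: [-3.141, -0.0, 1.728]
wrist_force: [-0.1, 1.8, -2.1]
finger_gap: 0.7
```

Call:
{"api": "jog_arm", "payload": {"increments": [[-0.1,0,0,0,0,0,0]]}}

```text
clock: 23.22
eef_pos: [589.1, -129.3, 165.4]
eef_rot: [-3.142, -0.0, 1.728]
wrist_force: [-0.1, 4.0, -2.0]
finger_gap: 0.3
```

Call:
{"api": "jog_arm", "payload": {"increments": [[-0.1,0,0,0,0,0,0]]}}

```text
clock: 23.35
eef_pos: [589.2, -129.6, 165.3]
eef_rot: [-3.141, -0.001, 1.728]
wrist_force: [-2.9, 9.5, -0.4]
finger_gap: 0.5
```

Call:
{"api": "jog_arm", "payload": {"increments": [[-0.1,0,0,0,0,0,0]]}}

```text
clock: 23.48
eef_pos: [589.2, -129.9, 165.3]
eef_rot: [-3.141, -0.003, 1.729]
wrist_force: [-2.2, 15.6, -0.6]
finger_gap: 0.5
```

Call:
{"api": "jog_arm", "payload": {"increments": [[-0.1,0,0,0,0,0,0]]}}

```text
clock: 23.6
eef_pos: [589.3, -130.1, 165.3]
eef_rot: [-3.141, -0.004, 1.729]
wrist_force: [-4.3, 20.2, 0.5]
finger_gap: 0.3
```

Call:
{"api": "jog_arm", "payload": {"increments": [[0.5,0,0,0,0,0,0],[1.5,0,0,0,0,0,0],[2,0,-1,0,0,0,0],[2,0,-3,0,0,0,0],[2,0,-4,0,0,0,0],[2,0,-4,0,0,0,0],[4,0,-2,0,0,0,0],[5,0,0,0,0,0,0],[5,0,0,0,0,0,0],[5,0,0,0,0,0,0],[0,0,0,0,0,0,0]]}}

```text
clock: 24.98
eef_pos: [543.0, 157.5, 306.4]
eef_rot: [3.14, -0.0, 1.732]
wrist_force: [-0.2, -0.4, 0.2]
finger_gap: 0.3
```

Run:
```python
from h import *
s=read_state(); print(s['clock'],s['eef_pos'],s['wrist_force'])
A=snap('side','s8.png')['image'][...,::-1]; B=snap('scene','n8.png')['image'][...,::-1]; snap('wrist','w8.png')
c=lambda im,x,y,w,h,k:cv2.resize(im[y:y+h,x:x+w],None,fx=k,fy=k,interpolation=cv2.INTER_CUBIC)
cv2.imwrite('pics/c8.png',np.hstack([c(A,310,110,80,120,5),c(B,230,290,80,120,5)]))
```

```text
24.975 [542.96196512 157.54191592 306.3514569 ] [-0.16625025 -0.40266846  0.20698218]
```

View pics/c8.png

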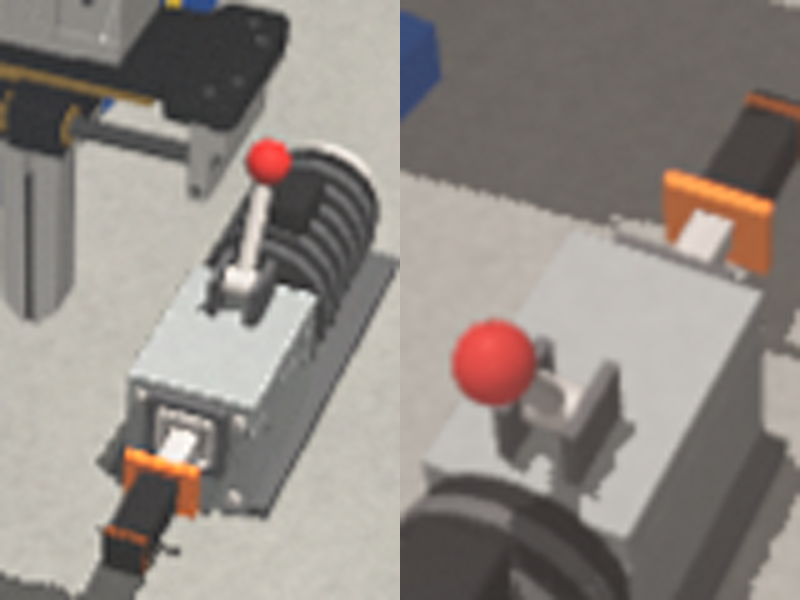

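View pics/n8.png

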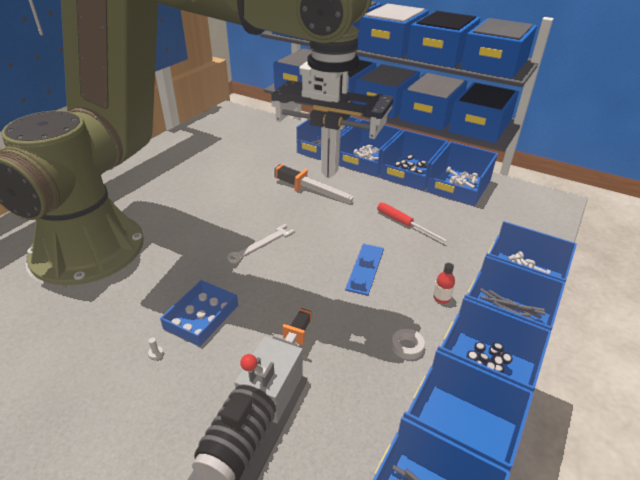

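View pics/w8.png

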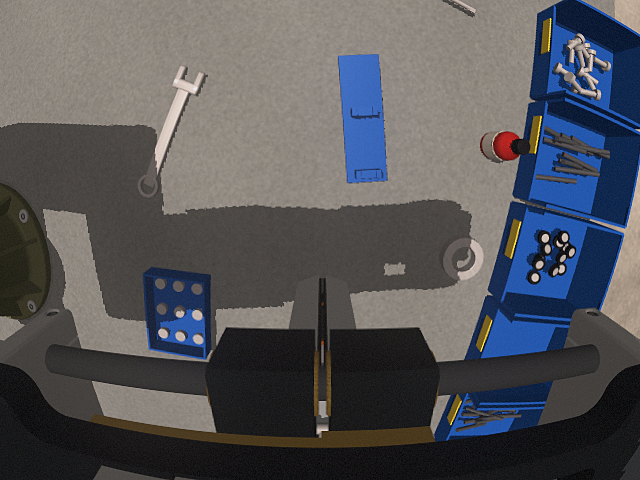

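Run:
```python
from fit import *
k=tri(px(310,110,269,160),px(230,290,93,362)); g=[574.6,-45.9,-1.4137]; c,s=np.cos(g[2]),np.sin(g[2])
print('knob gb', c*(k[0]-g[0])+s*(k[1]-g[1]), k[2], 'angle', np.arctan2(c*(k[0]-g[0])+s*(k[1]-g[1])-75,k[2]-93)+.5)
def d(n,f1,f2,x,y,w,h):
    a=cv2.imread(f1,0)[y:y+h,x:x+w].astype(np.float32); b=cv2.imread(f2,0)[y:y+h,x:x+w].astype(np.float32)
    print(n,cv2.phaseCorrelate(a,b))
d('bar guard held->now','pics/n5.png','pics/n8.png',282,318,26,24)
d('released->now','pics/n6.png','pics/n8.png',280,310,32,34)
```

```text
knob gb 106.01766919421286 150.63989421414772 angle 0.9936831435021312
bar guard held->now ((24.49688528173917, -74.57350710601554), -0.00480679229453758)
released->now ((3.7953145298016278, 1.841235880142996), 0.16647552284929487)
```

Run:
```python
import cv2,numpy as np
for f in ('n5','n6','n7','n8'):
    h=cv2.cvtColor(cv2.imread(f'pics/{f}.png'),cv2.COLOR_BGR2HSV)[318:345,278:306]
    m=((h[...,0]<18)&(h[...,1]>130)&(h[...,2]>60)); v,u=np.nonzero(m); print(f,m.sum(),u.mean()+278,v.mean()+318,u.min()+278,v.max()+318,u.max()+278,v.min()+318)
```

```text
n5 216 293.72222222222223 332.36574074074076 283 343 303 325
n6 220 293.7772727272727 333.0090909090909 283 344 303 325
n7 207 294.54106280193236 332.75845410628017 283 344 303 325
n8 221 294.0814479638009 332.4524886877828 283 344 304 324
```

```bash
python3 -c "
from cell import *
print(sign_off())"
```

```text
the job is handed in; nothing more can be done
None
```

The smaller drive bar is seated against the hidden stop and the clamp lever is fully over. I handed the job in at about 25 s of the 67 s allowed.

- **Seating:** I slid the bar in 1 mm at a time at the end. It stopped about 65 mm deep, and the highest force I read was about 15 N. The push stayed near 14 N when I shifted the bar sideways, so it was against the stop rather than jammed. I eased off to 7 N, let go and moved the fingers clear.
- **Clamp lever:** I pushed the knob with closed fingers until it hit its end stop, at about 20 N. From the last pictures the lever reads about 0.99 of 1.0, with the knob at x = 106 mm and 151 mm high.
- **Last checks:** The bar's orange guard plate moved less than about 1 mm in the scene camera between the final press and the end. The robot was touching nothing. The other things looked to be where they were.
- **Disagreements:** One image-shift check on the guard was unusable because the shadows had changed, so I compared its orange patch instead. The scene camera also put the bar 3–4 mm further back along its length than the wrist camera did. That makes my depth figure rough, but the seating went by feel and did not rely on it.

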